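# Make up two dental treatment trays

### The job

Make up the two treatment trays from the stock on the worktop. Long tray with three equal pockets: one steel beaker in the middle pocket, the dropper bottle in one end pocket and the screw-lid jar in the other, either way round; short tray: the bur block in the large pocket, lying lengthwise with it, and the other beaker in the small pocket. Everything must stand upright, flat on the floor of its pocket and let go; leave the plaster cast, the flat tin and the timer where they are.

Things in the scene. Friction and masses are not known exactly. Their poses are not given: they have to be found in the camera images.
- bottle_mid (a point): White plastic dropper bottle with a narrow black cap and pointed tip: body 28 mm across and straight for 42 mm, then a shoulder and a cap 19 mm across; 70 mm tall overall, stands upright. The point is on its axis half-way up (35 mm above its foot); z is up.
- jar_mid (a point): Squat white plastic jar closed with a wide flat black ribbed screw lid: body 40 mm across, 38 mm tall; lid 42 mm across, 16 mm tall; 54 mm in all, stands upright. The point is on its axis half-way up (27 mm above its foot); z is up.
- beaker1_mid (a point): Open-topped straight-sided steel mixing beaker, 38 mm across, 56 mm tall, wall 3 mm, stands upright; one of two identical ones. The point is on its axis half-way up (28 mm above its foot); z is up.
- beaker2_mid (a point): Open-topped straight-sided steel mixing beaker, 38 mm across, 56 mm tall, wall 3 mm, stands upright; one of two identical ones. The point is on its axis half-way up (28 mm above its foot); z is up.
- burs_mid (a point): Bur block: aluminium block 30 mm (x) by 56 mm (y) by 50 mm tall, with a row of six thin drill burs standing 13 mm out of its top along y. The point is at the centre of the block (25 mm above its foot); y is its long direction, z is up. Grip it across the 30 mm.
- long_tray: Long pale grey-blue tray, 190 mm (y) by 66 mm (x), three equal pockets in a row, each 58 by 58 mm, centred at y = -62, 0 and +62 mm, x = 0. Fixed. Pocket floors 3 mm above the worktop; rim and ribs 4 mm thick, 5 mm above that floor. Origin: centre of the underside, at worktop height; y along the tray, x across, z up.
- short_tray: Short pale grey-blue tray, 154 mm (y) by 66 mm (x), two pockets: the small one 58 by 58 mm centred at y = -44 mm, the large one 84 mm (y) by 58 mm (x) centred at y = +31 mm, both at x = 0. Fixed. Pocket floors 3 mm above the worktop; rim and ribs 4 mm thick, 5 mm above that floor. Origin: centre of the underside, at worktop height; y along the tray, x across, z up.
- cast_mid (a point): Cream plaster dental cast with a horseshoe of teeth, about 52 by 56 mm, 32 mm tall, loose; to be left alone. The point is at its centre, 16 mm above its foot.
- tin_mid (a point): Flat round aluminium tin, 60 mm across, 19 mm tall, loose; to be left alone. The point is at its centre, 9 mm above its foot.
- timer_mid (a point): Grey timer, 46 by 58 mm, 36 mm tall with a black dial on top, loose; to be left alone. The point is on its vertical centre line, 15 mm above its foot.
Things that resemble listed ones, but are neither listed nor needed, are in the scene too. Leave any purple or red look-alike of the part that bears beaker1_mid alone.

How it is judged:
At the end, for the whole second after the job is handed in: Long tray: a beaker in the middle pocket, bottle and jar in the end pockets. Short tray: bur block in the large pocket, within 20 degrees of lengthwise, the other beaker in the small one. Each within 15 mm of its pocket's centre in x and y, 3 mm of the floor, 0.1 rad of upright, at rest ((((x of bottle_mid in the frame of long_tray between -0.015 and 0.015 m and y of bottle_mid in the frame of long_tray between 0.047 and 0.077 m and z of bottle_mid in the frame of long_tray between 0.035 and 0.041 m and angle between bottle_mid's own z axis and vertical below 0.1 rad) and (x of jar_mid in the frame of long_tray between -0.015 and 0.015 m and y of jar_mid in the frame of long_tray between -0.077 and -0.047 m and z of jar_mid in the frame of long_tray between 0.027 and 0.033 m and angle between jar_mid's own z axis and vertical below 0.1 rad)) or ((x of bottle_mid in the frame of long_tray between -0.015 and 0.015 m and y of bottle_mid in the frame of long_tray between -0.077 and -0.047 m and z of bottle_mid in the frame of long_tray between 0.035 and 0.041 m and angle between bottle_mid's own z axis and vertical below 0.1 rad) and (x of jar_mid in the frame of long_tray between -0.015 and 0.015 m and y of jar_mid in the frame of long_tray between 0.047 and 0.077 m and z of jar_mid in the frame of long_tray between 0.027 and 0.033 m and angle between jar_mid's own z axis and vertical below 0.1 rad))) and (((x of beaker1_mid in the frame of long_tray between -0.015 and 0.015 m and y of beaker1_mid in the frame of long_tray between -0.015 and 0.015 m and z of beaker1_mid in the frame of long_tray between 0.028 and 0.034 m and angle between beaker1_mid's own z axis and vertical below 0.1 rad) and (x of beaker2_mid in the frame of short_tray between -0.015 and 0.015 m and y of beaker2_mid in the frame of short_tray between -0.059 and -0.029 m and z of beaker2_mid in the frame of short_tray between 0.028 and 0.034 m and angle between beaker2_mid's own z axis and vertical below 0.1 rad)) or ((x of beaker2_mid in the frame of long_tray between -0.015 and 0.015 m and y of beaker2_mid in the frame of long_tray between -0.015 and 0.015 m and z of beaker2_mid in the frame of long_tray between 0.028 and 0.034 m and angle between beaker2_mid's own z axis and vertical below 0.1 rad) and (x of beaker1_mid in the frame of short_tray between -0.015 and 0.015 m and y of beaker1_mid in the frame of short_tray between -0.059 and -0.029 m and z of beaker1_mid in the frame of short_tray between 0.028 and 0.034 m and angle between beaker1_mid's own z axis and vertical below 0.1 rad))) and x of burs_mid in the frame of short_tray between -0.015 and 0.015 m and y of burs_mid in the frame of short_tray between 0.016 and 0.046 m and z of burs_mid in the frame of short_tray between 0.025 and 0.031 m and angle between burs_mid's own z axis and vertical below 0.1 rad and angle between the y axis of burs_mid and the y axis of short_tray, either way round below 0.35 rad and linear speed of each of bottle, jar, beaker1, beaker2, burs below 0.02 m/s); the robot touches nothing.
It fails at once if the plaster cast was moved by more than 25 mm (distance of cast_mid from where it was at the start of the episode above 0.025 m).
It fails at once if the flat tin was moved by more than 25 mm (distance of tin_mid from where it was at the start of the episode above 0.025 m).
It fails at once if the timer was moved by more than 25 mm (distance of timer_mid from where it was at the start of the episode above 0.025 m).
It also fails if it takes over 122 s, if anything falls off the work surface, if the arm or the gripper's body presses on something with over 40 N, if the wrist force passes 120 N, or if a joint passes its speed limit or range.

### The arm

A 6-joint arm with a two-finger parallel gripper is mounted at the origin on the work surface. World frame = base frame: x ahead of the robot, y to its left, z up, the work surface at z = 0. Lengths are in m, angles in rad, forces in N, time in s.
With the tool pointing down it reaches from about 0.35 to 0.975 m from the base axis. Payload 4.9 kg.
Tool frame: the origin (TCP) lies between the finger pads; the fingertips stand 19 mm ahead of it and the grasp point (between the pads) is the TCP; z points along the fingers, y is the line along which they close (so a half turn about z gives the same grasp; the last joint's range is limited). The gripper opens to 85 mm and grips with 20 to 120 N. Pads are 22 mm wide; open, the fingers measure 114 mm over their backs; the gripper's body (76 mm by 85 mm) begins 54 mm behind the grasp point. The pads swing forward as they close: fully open they stand 13 mm farther back than shut.
Start: joints at [-0.119, 0.053, 1.613, -0, 1.476, -0.119], TCP at [0.625, 0, 0.25] pointing down, gripper open.
Joint ranges: [-3.01, 3.01], [-1.01, 2.22], [0.06, 2.58], [-1.02, 4.17], [0.09, 2.62], [-3.14, 3.14]. Speed limits (rad/s): [2.57, 2.57, 3.14, 3.14, 3.14, 3.14].

### API

Orientations are given as a rotation vector (axis times angle).
In Python, from station import ctrl gives the robot as it stands. The module is installed in compiled form; this text tells all that it offers.
- The arm moves only by the tool servo_tool, never from a script. Its argument "increments" is a list that holds one entry, the list of rows, each a list of 5 numbers: the finger opening in cm, from 0 to 8.54, then the shift along the tool's x, y, z in cm, then the turn about the tool's z in degrees. A call has 1 to 5 rows; each row is the pose to reach, as a shift and turn from the pose commanded when the call began, along the tool's axes at that moment; what a row does not reach only later rows make up. A row lasts 1/10 s, in which the tool goes at most 50 mm and 8.59 degrees, less where a joint would pass 70% of its speed; a pose out of reach is approached as far as the arm can. A call with a gripper value outside its range is refused whole. The fingers move at their own pace and stop on an object; "newtons" is the grip in N (left out, the last holds). Time passes only in rows, so rows that repeat a pose let the fingers close. It gives the time, the measured TCP pose, the force, the opening and the grip force at its end, in the units of the state.
- ctrl.get_obs(): the state, without advancing time (a new reading comes with each control period).
- ctrl.get_image(name): name is "scene" or "side" or "wrist"; returns a dict with "img" (384x512x3 uint8, red, green, blue), "fx", "fy", "cx", "cy" (pixels), "rvec" (rotation vector, rad) and "tvec" (3), from world to camera coordinates, as OpenCV has them; the wrist camera has in their place "mount" (4x4, takes a point from camera to tool coordinates, whose origin is the TCP and whose axes are the flange's). Camera axes: x right, y down, z forward; pixel columns grow to the right and rows downward; lengths in m; the calibration is good to about 2 mm. A picture is of the moment at which its call begins: read the wrist's pose just before it. There is no depth.
- ctrl.finish_job(): hands the job in; it is judged then, once.
The state is a dict: "t": time; "q": joint angles; "dq": joint speeds; "effort": joint torques, N m; "tool_pos": TCP position; "tool_rot": TCP orientation; "contact_force": force on the tool from outside, world axes, zero at the start; "wrist_torque": the same for the moment, N m; "opening": finger opening in m; "grip_force": force on a finger pad.
Only numpy, scipy, OpenCV 4.12 (cv2) and the standard library are available. Lean on these libraries where they do the work, as an engineer would, in place of code of your own. Each camera call takes 0.05 s, during which the arm holds its last target. There are 200 camera calls.

## Working session

There is one attempt and no reset: what is moved stays moved. The work goes in short steps, Python scripts to look and compute and a tool call to move; the robot and the scene stay as the last step left them, time stands still between calls to the robot, and variables do not carry over. Pictures are saved under pics/ and viewed, at most 14 in all, crops included, and the job is handed in when it is done.

Besides the shell and the picture viewer there is one more tool, called after "Emit:" as name(argument=value, ...), one argument or row to a line, values as JSON. servo_tool: Moves the arm, as the interface text tells. Its arguments: {"type":"object","properties":{"increments":{"type":"array"},"newtons":{"type":"number"}},"required":["increments"]}

```bash
mkdir -p pics; ls; cat > h.py <<'E'
import numpy as np, cv2
from scipy.spatial.transform import Rotation as R
from station import ctrl
def cam(n):
    o=ctrl.get_obs(); d=ctrl.get_image(n)
    K=np.array([[d['fx'],0,d['cx']],[0,d['fy'],d['cy']],[0,0,1]])
    if n=='wrist':
        T=np.eye(4);T[:3,:3]=R.from_rotvec(o['tool_rot']).as_matrix();T[:3,3]=o['tool_pos']
        C=T@np.array(d['mount'])
    else:
        C=np.eye(4);r=R.from_rotvec(np.ravel(d['rvec'])).as_matrix();C[:3,:3]=r.T;C[:3,3]=-r.T@np.ravel(d['tvec'])
    return d['img'],K,C
def save(img,name,s=1.5):
    cv2.imwrite('pics/'+name,cv2.resize(img[:,:,::-1],None,fx=s,fy=s,interpolation=cv2.INTER_CUBIC))
def ray(K,C,uv,z):
    v=C[:3,:3]@np.linalg.solve(K,[uv[0],uv[1],1]); t=(z-C[2,3])/v[2]
    return (C[:3,3]+t*v)
def proj(K,C,P):
    P=np.atleast_2d(P); p=(P-C[:3,3])@C[:3,:3]; q=p@K.T; return q[:,:2]/q[:,2:]
E
python3 - <<'E'
from h import *
for n in ['scene','side','wrist']:
    i,K,C=cam(n); save(i,n+'0.png'); np.savez(n+'0.npz',i=i,K=K,C=C); print(n,C.round(3).tolist(),K[0,0])
o=ctrl.get_obs();print(o['t'],o['tool_pos'],R.from_rotvec(o['tool_rot']).as_matrix().round(3).tolist(),o['opening'])
E
```

```text
pics
scene [[-0.162, 0.855, -0.492, 1.046], [0.987, 0.143, -0.078, 0.026], [0.003, -0.499, -0.867, 0.865], [0.0, 0.0, 0.0, 1.0]] 471.6810015728549
side [[-0.949, -0.239, 0.204, 0.407], [-0.314, 0.717, -0.622, 0.445], [0.003, -0.655, -0.756, 0.662], [0.0, 0.0, 0.0, 1.0]] 385.44876231501195
wrist [[1.0, -0.0, -0.002, 0.625], [-0.001, -0.964, -0.264, 0.068], [-0.002, 0.264, -0.964, 0.372], [0.0, 0.0, 0.0, 1.0]] 330.68660771181766
0.15 [6.24535012e-01 6.51645584e-05 2.49324981e-01] [[-0.0, 1.0, -0.002], [1.0, 0.0, 0.0], [0.0, -0.002, -1.0]] 0.08522507148753765
```

View pics/scene0.png

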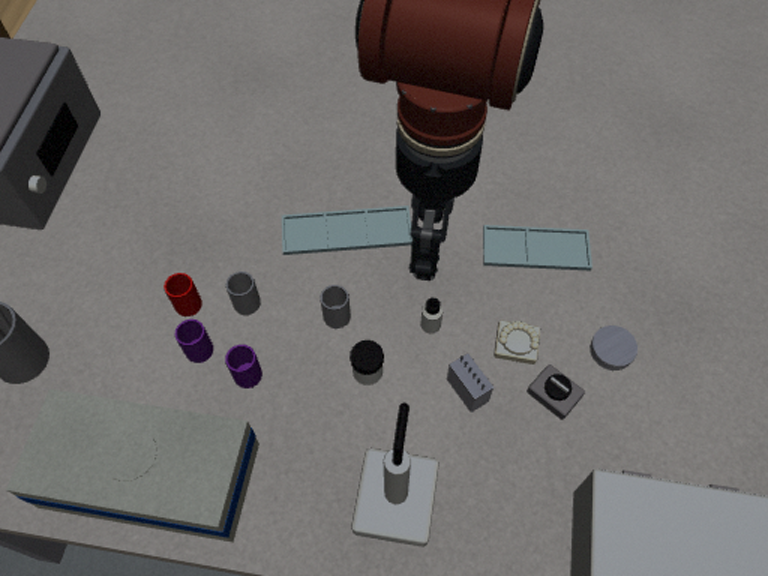

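View pics/side0.png

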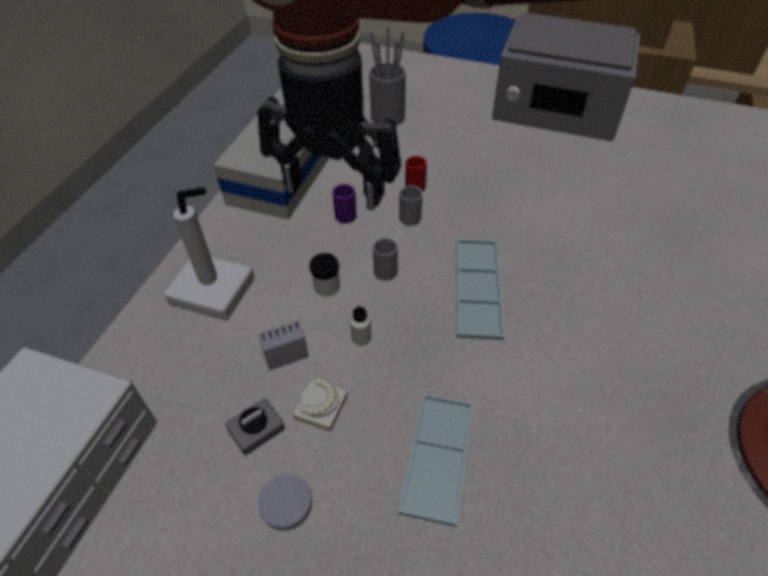

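```bash
python3 - <<'E'
from h import *
S=np.load('scene0.npz');D=np.load('side0.npz')
P={'bkA':((241.5,279.5),(411,193),.056),'bkB':((336,293),(386,247),.056),'jar':((367,354),(324,262),.054),'bottle':((432.5,303),(360,311),.065),'bur':((470,373),(284,333),.05),
'cast':((518,341),(321,400),.025),'timer':((556,391),(255,425),.02),'tin':((614,345),(285,500),.019),
'Lnw':((284,215),(458,241),.008),'Lne':((408,209),(464,336),.008),'Lse':((411,246),(502,335),.008),'Lsw':((286,253),(496,241),.008),
'Snw':((484,226),(0,0),.008),'Sne':((588,231),(0,0),.008),'Sse':((590,268),(401,514),.008),'Ssw':((484,264),(425,397),.008),'Sa':((0,0),(471,402),.008),'Sb':((0,0),(456,522),.008),
'divt':((527,229),(418,443),.008),'divb':((528,265),(465,449),.008),'burtop':((462,357),(266,340),.05),'burbot':((480,390),(304,327),.05)}
for k,(a,b,z) in P.items():
    print(k,*[ray(d['K'],d['C'],np.array(p)/1.5,z)[:2].round(4) if p!=(0,0) else None for d,p in((S,a),(D,b))])
E
```

```text
bkA [ 0.6033 -0.2454] [ 0.6069 -0.2472]
bkB [ 0.6029 -0.1174] [ 0.6056 -0.1192]
jar [ 0.6819 -0.0616] [ 0.6811 -0.0641]
bottle [0.6019 0.01  ] [0.5969 0.0116]
bur [0.6846 0.0691] [0.6829 0.0663]
cast [0.6178 0.1279] [0.6061 0.1298]
timer [0.678  0.1815] [0.6701 0.1841]
tin [0.5998 0.2543] [0.5966 0.2552]
Lnw [ 0.4584 -0.229 ] [ 0.5163 -0.2132]
Lne [ 0.4171 -0.0487] [ 0.4623 -0.034 ]
Lse [ 0.4819 -0.0345] [ 0.4125 -0.0524]
Lsw [ 0.5235 -0.2102] [ 0.4585 -0.2325]
Snw [0.4292 0.0665] None
Sne [0.4129 0.2182] None
Sse [0.477  0.2226] [0.4705 0.2255]
Ssw [0.4951 0.073 ] [0.4867 0.0753]
Sa None [0.4291 0.0638]
Sb None [0.4102 0.2147]
divt [0.4241 0.1295] [0.477  0.1385]
divb [0.4865 0.1351] [0.4212 0.1281]
burtop [0.6646 0.0568] [0.7001 0.0838]
burbot [0.7051 0.0837] [0.6621 0.0491]
```

View pics/wrist0.png

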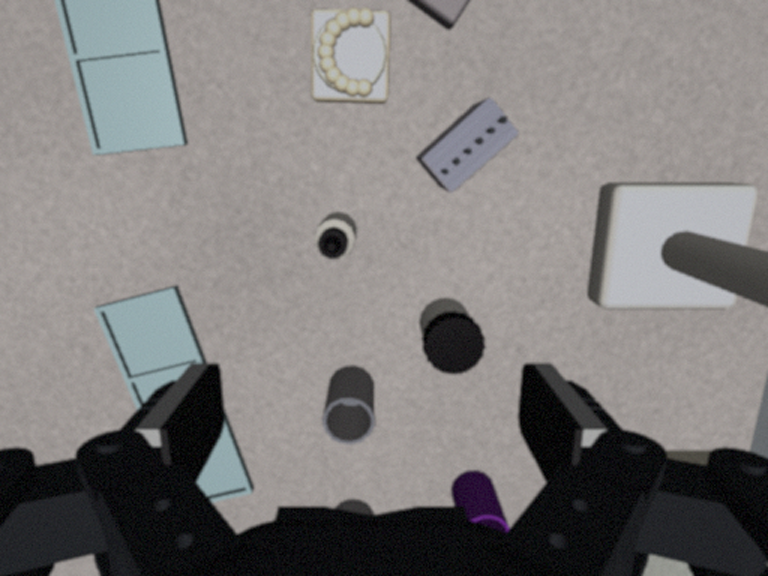

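```bash
python3 - <<'E'
from h import *
for n in('scene','side','wrist'):
    d=np.load(n+'0.npz'); i=d['i']; hsv=cv2.cvtColor(i,cv2.COLOR_RGB2HSV)
    u,v=(96,40) if n=='wrist' else (225,155) if n=='scene' else (320,180)
    m=cv2.inRange(hsv,(80,25,60),(105,120,255))
    m=cv2.morphologyEx(m,cv2.MORPH_CLOSE,np.ones((5,5)))
    cs,_=cv2.findContours(m,cv2.RETR_EXTERNAL,cv2.CHAIN_APPROX_NONE)
    for c in cs:
        if cv2.contourArea(c)<800: continue
        w=np.array([ray(d['K'],d['C'],p[0],.006)[:2] for p in c])
        r=cv2.minAreaRect((w*1000).astype(np.float32)); print(n,hsv[v,u],np.round(r[0],1),np.round(r[1],1),round(r[2],1))
d=np.load('wrist0.npz')
f=lambda uv,z:ray(d['K'],d['C'],np.array(uv)/1.5,z)[:2].round(4)
for k,uv,z in(('bottle',(333,242),.068),('jar',(454,342),.054),('bkB',(349,419),.056),('bur',(474,145),.05),('b1',(445,171),.05),('b2',(503,120),.05),('c1',(419,158),.05),('c2',(489,98),.05),('c3',(518,132),.05),('c4',(449,190),.05),
 ('Sw',(96,153),.008),('Se',(185,145),.008),('L1',(97,307),.008),('L2',(178,288),.008),('L3',(252,491),.008),('cast',(352,60),.02)):print(k,f(uv,z))
E
```

```text
scene [ 93  39 137] [451.6 144.8] [ 70.2 154.1] 6.1
scene [ 93  39 137] [ 466.4 -132.4] [ 69.9 191.2] 14.7
side [101  43  96] [450.6 143.6] [ 65.4 155.3] 6.1
side [101  43  96] [ 465.5 -134. ] [ 65.6 192.7] 14.6
wrist [ 96  37 184] [ 491.1 -185.6] [45.9 76. ] 14.3
wrist [ 96  37 184] [453.4 -85. ] [67.9 91.3] 14.6
wrist [ 96  37 184] [454.1 118. ] [67.8 99.1] 6.1
bottle [0.6009 0.0129]
jar [ 0.6814 -0.0591]
bkB [ 0.6087 -0.1171]
bur [0.6888 0.0709]
b1 [0.6713 0.0551]
b2 [0.7059 0.0857]
c1 [0.6547 0.0631]
c2 [0.6965 0.0984]
c3 [0.7157 0.0786]
c4 [0.6744 0.0432]
Sw [0.4293 0.066 ]
Se [0.4931 0.0715]
L1 [ 0.4132 -0.0486]
L2 [ 0.4773 -0.0334]
L3 [ 0.5222 -0.2143]
cast [0.6121 0.1247]
```

Emit:
servo_tool(
  increments=[
    [[7,-11.8,-1.9,12.5,-14.6],[6.4,-11.8,-1.9,12.5,-14.6],[6.4,-11.8,-1.9,12.5,-14.6],[6.4,-11.8,-1.9,12.5,-14.6],[6.4,-11.8,-1.9,12.5,-14.6]],
  ],
)

```text
t: 0.65
tool_pos: [0.6035, -0.1189, 0.1215]
tool_rot: [-1.921, -2.478, 0.004]
contact_force: [-0.4, 0.6, -0.1]
opening: 0.0641
grip_force: 0.0
```

```bash
cat >> h.py <<'E'
def go(x,y,z,yaw=None):
    "print increments to world pose; yaw = world angle of tool y from +x, deg"
    o=ctrl.get_obs(); M=R.from_rotvec(o['tool_rot']).as_matrix()
    d=M.T@(np.array([x,y,z])-o['tool_pos'])*100
    cy=np.degrees(np.arctan2(M[1,1],M[0,1])); a=0 if yaw is None else -((yaw-cy+90)%180-90)
    print('inc',d.round(2),'turn',round(a,2),'yaw',cy.round(2),'t',round(o['t'],2),'q6',o['q'][5].round(2),'pos',np.round(o['tool_pos'],4),'tilt',M[:,2].round(4))
E
python3 - <<'E'
from h import *
go(.6055,-.118,.036,14.6)
i,K,C=cam('wrist');save(i,'w1.png')
for P in([.6055,-.118,.056],[.605,-.2462,.056]): print(proj(K,C,P)*1.5)
np.savez('w1.npz',K=K,C=C)
E
```

```text
inc [0.01 0.27 8.55] turn -0.17 yaw 14.43 t 0.65 q6 -0.57 pos [ 0.6035 -0.1189  0.1215] tilt [-0.0065  0.0021 -1.    ]
[[376.36723523 324.04624939]]
[[306.45189729 574.58533107]]
```

View pics/w1.png

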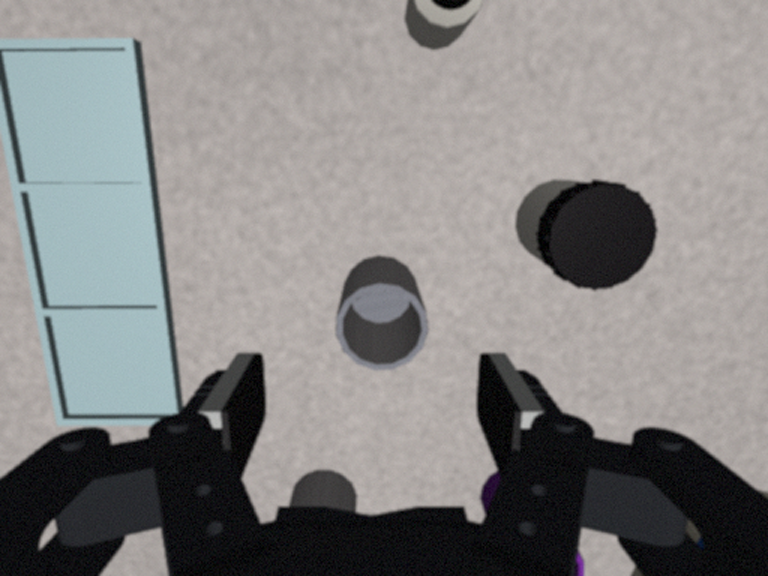

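Emit:
servo_tool(
  increments=[
    [[6.4,0.05,0.35,4.5,0],[6.4,0.05,0.35,8.5,0],[6.4,0.05,0.35,8.5,0],[3,0.05,0.35,8.5,0],[3,0.05,0.35,8.5,0]],
  ],
  newtons=40,
)

```text
t: 1.2
tool_pos: [0.6118, -0.1167, 0.0442]
tool_rot: [1.917, 2.482, 0.003]
contact_force: [-0.0, 0.4, 20.0]
opening: 0.0359
grip_force: 24.3
```

Emit:
servo_tool(
  increments=[
    [[3,0,0,0,0],[3,0,0,0,0],[3,0,0,0,0]],
  ],
)

```text
t: 1.5
tool_pos: [0.612, -0.1171, 0.0443]
tool_rot: [1.918, 2.481, 0.005]
contact_force: [-0.0, 0.7, 7.0]
opening: 0.0359
grip_force: 41.0
```

```bash
python3 - <<'E'
from h import *
d=np.load('w1.npz')
print('jar',ray(d['K'],d['C'],np.array((596,235))/1.5,.054))
go(.466,-.133,.14,14.6)
E
```

```text
jar [ 0.67871169 -0.06221119  0.054     ]
inc [  2.11 -14.47  -9.66] turn -0.0 yaw 14.6 t 1.5 q6 -0.56 pos [ 0.612  -0.1171  0.0443] tilt [ 0.0064 -0.0012 -1.    ]
```

```bash
python3 - <<'E'
from h import *
i,K,C=cam('side');save(i[100:230,200:360],'s1.png',5)
i,K,C=cam('wrist');save(i,'w2.png',1)
o=ctrl.get_obs();print(o['tool_pos'],o['contact_force'],o['opening'],o['dq'].round(3))
a=cv2.resize(cv2.imread('pics/s1.png'),None,fx=.6,fy=.6);b=cv2.imread('pics/w2.png');b=cv2.resize(b,(320,240));c=np.zeros((max(a.shape[0],240),a.shape[1]+320,3),np.uint8);c[:a.shape[0],:a.shape[1]]=a;c[:240,a.shape[1]:]=b
cv2.imwrite('pics/m1.png',c)
E
```

```text
[ 0.61202747 -0.1170788   0.04436546] [-0.32720484  1.05570168  6.73484316] 0.035911960584535274 [ 0.     0.002 -0.001  0.002 -0.001 -0.   ]
```

View pics/m1.png

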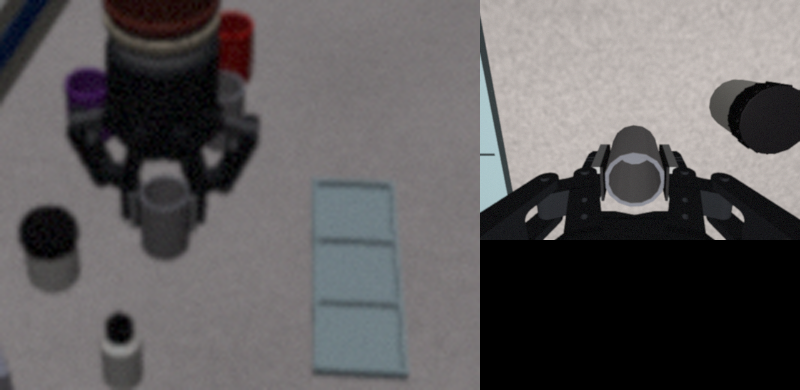

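Emit:
servo_tool(
  increments=[
    [[3,0,0,-5,0],[3,0,0,-9.7,0],[3,1,-5,-9.7,0],[3,2.1,-10,-9.7,0],[3,2.1,-14.2,-9.7,0]],
  ],
  newtons=40,
)

```text
t: 2.1
tool_pos: [0.4652, -0.1317, 0.1386]
tool_rot: [1.918, 2.486, 0.001]
contact_force: [-0.6, 0.1, 0.3]
opening: 0.0362
grip_force: 40.7
```

Emit:
servo_tool(
  increments=[
    [[3,0,0,0,0],[3,0,0,0,0],[3,0,0,0,0]],
  ],
)

```text
t: 2.4
tool_pos: [0.4678, -0.1325, 0.1387]
tool_rot: [1.92, 2.483, 0.001]
contact_force: [0.1, -0.7, -0.8]
opening: 0.0355
grip_force: 40.8
```

```bash
python3 - <<'E'
from h import *
go(.466,-.133,.047,14.6)
o=ctrl.get_obs();print(o['contact_force'],o['opening'])
i,K,C=cam('wrist');save(i,'w3.png',1.2);print(proj(K,C,[.466,-.133,.003])*1.2)
E
```

```text
inc [ 0.01 -0.21  9.17] turn -0.0 yaw 14.6 t 2.4 q6 -0.68 pos [ 0.4678 -0.1325  0.1387] tilt [ 0.0027 -0.001  -1.    ]
[ 0.05653112 -0.69235402 -0.77933226] 0.03550171917496265
[[292.8031593  223.96655157]]
```

View pics/w3.png

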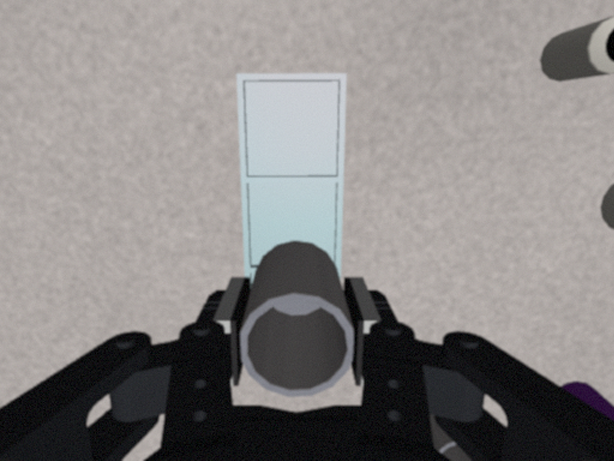

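Emit:
servo_tool(
  increments=[
    [[3,0,-0.2,4.5,0],[3,0,-0.2,8,0],[3,0,-0.2,8.8,0],[3,0,-0.2,9.1,0],[3,0,-0.2,9.1,0]],
  ],
)

```text
t: 2.95
tool_pos: [0.4661, -0.1328, 0.0474]
tool_rot: [1.92, 2.486, 0.0]
contact_force: [0.4, -0.6, -0.6]
opening: 0.0357
grip_force: 41.0
```

Emit:
servo_tool(
  increments=[
    [[3,0,0,0.2,0],[3,0,0,0.2,0]],
  ],
)

```text
t: 3.15
tool_pos: [0.4665, -0.133, 0.0471]
tool_rot: [1.92, 2.486, 0.0]
contact_force: [-4.5, 2.9, 11.8]
opening: 0.036
grip_force: 42.4
```

Emit:
servo_tool(
  increments=[
    [[5.5,0,0,-0.2,0],[5.8,0,0,-0.2,0],[6,0,0,-0.2,0],[6.4,0,0,-0.2,0]],
  ],
)

```text
t: 3.55
tool_pos: [0.4646, -0.1326, 0.0462]
tool_rot: [-1.921, -2.486, 0.0]
contact_force: [0.4, 0.6, -0.2]
opening: 0.0644
grip_force: 0.0
```

Emit:
servo_tool(
  increments=[
    [[6.4,0,0,-4,0],[6.4,0,0,-8.5,0],[6.4,0,0,-8.5,0]],
  ],
)

```text
t: 3.85
tool_pos: [0.4687, -0.1344, 0.1383]
tool_rot: [1.914, 2.476, 0.005]
contact_force: [0.5, -0.3, 0.7]
opening: 0.0641
grip_force: 0.0
```

```bash
python3 - <<'E'
from h import *
go(.680,-.062,.13,14.6)
E
```

```text
inc [ 1.69 22.27  1.03] turn 0.01 yaw 14.61 t 3.85 q6 -0.69 pos [ 0.4687 -0.1344  0.1383] tilt [ 0.0115 -0.0053 -0.9999]
```

Emit:
servo_tool(
  increments=[
    [[6.8,0.4,5,0.8,0],[6.8,0.8,10,0.8,0],[6.8,1.2,15,0.8,0],[6.8,1.5,20,0.8,0],[6.8,1.6,22.5,0.8,0]],
  ],
)

```text
t: 4.35
tool_pos: [0.681, -0.0589, 0.1222]
tool_rot: [1.919, 2.487, 0.001]
contact_force: [0.2, 0.3, -0.8]
opening: 0.068
grip_force: 0.0
```

Emit:
servo_tool(
  increments=[
    [[6.8,0,0,0,0],[6.8,0,0,0,0],[6.8,0,0,0,0]],
  ],
)

```text
t: 4.65
tool_pos: [0.677, -0.0607, 0.1224]
tool_rot: [-1.921, -2.484, 0.002]
contact_force: [-0.3, 0.1, 0.2]
opening: 0.0678
grip_force: 0.0
```

```bash
python3 - <<'E'
from h import *
go(.681,-.062,.038,14.6)
i,K,C=cam('wrist')
g=i.max(2); m=(g<45).astype(np.uint8); 
u=proj(K,C,[.681,-.062,.054])[0];print(u)
save(i,'w4.png',1.0)
n,l,s,c=cv2.connectedComponentsWithStats(m)
print([(s[k],c[k].round(1)) for k in range(1,n) if s[k][4]>800])
E
```

```text
inc [-0.23  0.37  8.44] turn -0.03 yaw 14.57 t 4.65 q6 -0.45 pos [ 0.677  -0.0607  0.1224] tilt [-1.8e-03  2.0e-04 -1.0e+00]
[252.61334448 218.20932425]
[(array([ 122,   43,   39,   37, 1110], dtype=int32), array([140.8,  60.9])), (array([ 221,  181,   66,   68, 3450], dtype=int32), array([253.4, 214.7])), (array([    0,   237,   512,   147, 37019], dtype=int32), array([255.3, 335.2]))]
```

View pics/w4.png

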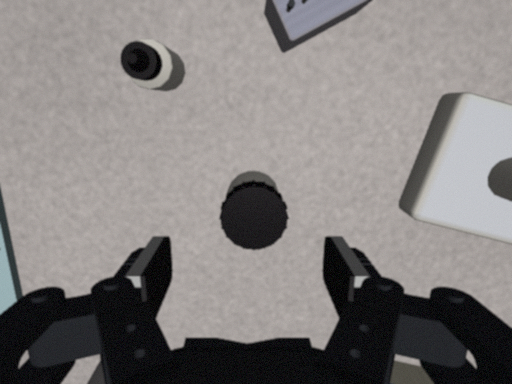

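Emit:
servo_tool(
  increments=[
    [[6.8,0,0.4,4.5,0],[6.8,0,0.4,8.2,0],[6.8,0,0.4,8.2,0],[4.5,0,0.4,8.2,0],[3.5,0,0.4,8.2,0]],
  ],
  newtons=40,
)

```text
t: 5.2
tool_pos: [0.6835, -0.06, 0.0444]
tool_rot: [1.919, 2.483, 0.003]
contact_force: [-2.8, -0.6, 0.6]
opening: 0.0409
grip_force: 40.9
```

Emit:
servo_tool(
  increments=[
    [[3.5,0,0,0,0],[3.5,0,0,0,0],[3.5,0,0,0,0]],
  ],
)

```text
t: 5.5
tool_pos: [0.6839, -0.0598, 0.0443]
tool_rot: [1.919, 2.483, 0.003]
contact_force: [-0.8, -0.8, 6.4]
opening: 0.0409
grip_force: 40.9
```

Emit:
servo_tool(
  increments=[
    [[3.5,0,0,-5,0],[3.5,0,0,-9.7,0],[3.5,0,0,-9.7,0]],
  ],
)

```text
t: 5.8
tool_pos: [0.6873, -0.0603, 0.1486]
tool_rot: [1.912, 2.474, 0.011]
contact_force: [1.5, -0.4, 0.5]
opening: 0.041
grip_force: 41.0
```

```bash
python3 - <<'E'
from h import *
go(.4817,-.193,.14,14.6)
E
```

```text
inc [ -7.65 -23.26   0.57] turn 0.01 yaw 14.61 t 5.8 q6 -0.45 pos [ 0.6873 -0.0603  0.1486] tilt [ 0.016  -0.003  -0.9999]
```

Emit:
servo_tool(
  increments=[
    [[3.5,-1.5,-4.7,0,0],[3.5,-3,-9.4,0,0],[3.5,-4.5,-14.1,0,0],[3.5,-6,-18.8,0,0],[3.5,-7.5,-22.8,0,0]],
  ],
)

```text
t: 6.3
tool_pos: [0.4783, -0.1899, 0.1379]
tool_rot: [-1.921, -2.486, 0.0]
contact_force: [-0.3, -0.3, -0.9]
opening: 0.0409
grip_force: 41.2
```

Emit:
servo_tool(
  increments=[
    [[3.5,0,0,0,0],[3.5,0,0,0,0],[3.5,0,0,0,0]],
  ],
)

```text
t: 6.6
tool_pos: [0.4812, -0.1892, 0.1386]
tool_rot: [1.92, 2.486, 0.001]
contact_force: [-0.1, 0.4, -1.8]
opening: 0.0408
grip_force: 41.3
```

```bash
python3 - <<'E'
from h import *
go(.4817,-.193,.047,14.6)
E
```

```text
inc [-0.38 -0.05  9.16] turn 0.03 yaw 14.63 t 6.6 q6 -0.77 pos [ 0.4812 -0.1892  0.1386] tilt [ 9.e-04 -1.e-04 -1.e+00]
```

Emit:
servo_tool(
  increments=[
    [[3.5,-0.4,0,4.5,0],[3.5,-0.4,0,8,0],[3.5,-0.4,0,8.8,0],[3.5,-0.4,0,9.1,0],[3.5,-0.4,0,9.2,0]],
  ],
)

```text
t: 7.1
tool_pos: [0.4826, -0.193, 0.0473]
tool_rot: [1.919, 2.487, -0.0]
contact_force: [-4.4, 1.1, 6.9]
opening: 0.0409
grip_force: 41.8
```

Emit:
servo_tool(
  increments=[
    [[3.5,0,0,0.1,0],[3.5,0,0,0.1,0]],
  ],
)

```text
t: 7.3
tool_pos: [0.4826, -0.1932, 0.0473]
tool_rot: [1.919, 2.487, -0.0]
contact_force: [-4.2, 2.2, 7.4]
opening: 0.0409
grip_force: 42.1
```

Emit:
servo_tool(
  increments=[
    [[5.8,0,0,-0.2,0],[6,0,0,-0.2,0],[6.4,0,0,-0.2,0],[6.6,0,0,-0.2,0]],
  ],
)

```text
t: 7.7
tool_pos: [0.4817, -0.1932, 0.0474]
tool_rot: [1.921, 2.486, 0.0]
contact_force: [0.1, 0.2, -0.8]
opening: 0.0655
grip_force: 0.0
```

Emit:
servo_tool(
  increments=[
    [[6.6,0,0,-4,0],[6.6,0,0,-8.5,0],[6.6,0,0,-8.5,0]],
  ],
)

```text
t: 8.0
tool_pos: [0.4855, -0.1956, 0.1396]
tool_rot: [1.913, 2.476, 0.003]
contact_force: [1.5, -0.4, 0.3]
opening: 0.066
grip_force: 0.0
```

```bash
python3 - <<'E'
from h import *
go(.606,-.245,.125,6.1)
E
```

```text
inc [-7.81 10.4   1.63] turn 8.51 yaw 14.61 t 8.0 q6 -0.78 pos [ 0.4855 -0.1956  0.1396] tilt [ 0.0114 -0.0065 -0.9999]
```

Emit:
servo_tool(
  increments=[
    [[6.6,-2.5,3.5,0.5,2],[6.6,-5,7,1,5],[6.6,-8,10.7,1.3,8.5],[6.6,-8,10.7,1.3,8.5],[6.6,-8,10.7,1.3,8.5]],
  ],
)

```text
t: 8.5
tool_pos: [0.6052, -0.2438, 0.1175]
tool_rot: [-2.098, -2.335, 0.001]
contact_force: [-0.6, -0.6, -0.1]
opening: 0.0658
grip_force: 0.0
```

Emit:
servo_tool(
  increments=[
    [[6.6,0,0,0,0],[6.6,0,0,0,0]],
  ],
)

```text
t: 8.7
tool_pos: [0.6045, -0.2434, 0.1199]
tool_rot: [2.099, 2.336, 0.0]
contact_force: [-0.1, 0.7, 0.8]
opening: 0.0664
grip_force: 0.0
```

```bash
python3 - <<'E'
from h import *
go(.606,-.245,.038,6.1)
i,K,C=cam('wrist')
u=proj(K,C,[.606,-.245,.056])[0];print(u)
save(i,'w5.png',1.0)
E
```

```text
inc [-0.17  0.13  8.19] turn 0.01 yaw 6.11 t 8.7 q6 -0.6 pos [ 0.6045 -0.2434  0.1199] tilt [ 6.e-04 -3.e-04 -1.e+00]
[249.02811628 219.96104855]
```

View pics/w5.png

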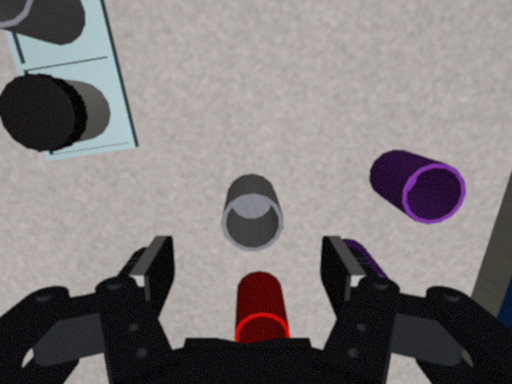

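Emit:
servo_tool(
  increments=[
    [[6.4,0,0.35,4.5,0],[6.4,0,0.35,8.2,0],[6.4,0,0.35,8.2,0],[4.5,0,0.35,8.2,0],[3,0,0.35,8.2,0]],
  ],
  newtons=40,
)

```text
t: 9.25
tool_pos: [0.6101, -0.2442, 0.0405]
tool_rot: [2.097, 2.333, 0.002]
contact_force: [1.7, -1.4, -0.5]
opening: 0.0374
grip_force: 40.1
```

Emit:
servo_tool(
  increments=[
    [[3,0,0,0,0],[3,0,0,0,0],[3,0,0,0,0]],
  ],
)

```text
t: 9.55
tool_pos: [0.6104, -0.2443, 0.0404]
tool_rot: [2.097, 2.333, 0.002]
contact_force: [-1.2, 0.5, 7.6]
opening: 0.0372
grip_force: 40.7
```

Emit:
servo_tool(
  increments=[
    [[3,0,0,-5,0],[3,0,0,-10,0],[3,0,0,-10.2,0]],
  ],
)

```text
t: 9.85
tool_pos: [0.6133, -0.2458, 0.1496]
tool_rot: [2.089, 2.325, 0.006]
contact_force: [1.2, -0.6, -0.0]
opening: 0.0376
grip_force: 40.6
```

```bash
python3 - <<'E'
from h import *
go(.4557,.1003,.145,6.1)
E
```

```text
inc [ 3.609e+01 -1.199e+01 -3.000e-02] turn 0.01 yaw 6.11 t 9.85 q6 -0.6 pos [ 0.6133 -0.2458  0.1496] tilt [ 0.0144 -0.0077 -0.9999]
```

Emit:
servo_tool(
  increments=[
    [[3,4.5,-1.5,0,0],[3,9.2,-3,0,0],[3,13.9,-4.5,0,0],[3,18.6,-6,0,0],[3,23.3,-7.5,0,0]],
  ],
)

```text
t: 10.35
tool_pos: [0.5083, -0.0182, 0.1394]
tool_rot: [2.101, 2.335, 0.001]
contact_force: [1.3, 0.7, -0.9]
opening: 0.0373
grip_force: 40.6
```

Emit:
servo_tool(
  increments=[
    [[3,4.6,-1.5,0,0],[3,9.2,-3,0,0],[3,12.6,-4.2,0,0],[3,12.6,-4.2,0,0],[3,12.6,-4.2,0,0]],
  ],
)

```text
t: 10.85
tool_pos: [0.454, 0.1017, 0.1395]
tool_rot: [2.097, 2.338, 0.001]
contact_force: [0.6, 0.3, -1.1]
opening: 0.0371
grip_force: 40.6
```

Emit:
servo_tool(
  increments=[
    [[3,0,0,0,0],[3,0,0,0,0]],
  ],
)

```text
t: 11.05
tool_pos: [0.4547, 0.1002, 0.1394]
tool_rot: [2.102, 2.334, 0.0]
contact_force: [-1.2, -0.5, -1.1]
opening: 0.0374
grip_force: 40.6
```

```bash
python3 - <<'E'
from h import *
go(.4557,.1003,.044,6.1)
E
```

```text
inc [-0.    0.1   9.54] turn -0.1 yaw 6.0 t 11.05 q6 -0.05 pos [0.4547 0.1002 0.1394] tilt [ 3.e-04 -2.e-04 -1.e+00]
```

Emit:
servo_tool(
  increments=[
    [[3,0,0.1,4.5,0],[3,0,0.1,8.2,0],[3,0,0.1,9.2,0],[3,0,0.1,9.5,0],[3,0,0.1,9.6,0]],
  ],
)

```text
t: 11.55
tool_pos: [0.456, 0.1008, 0.0439]
tool_rot: [2.101, 2.335, 0.001]
contact_force: [0.6, 0.6, -0.9]
opening: 0.0373
grip_force: 40.3
```

Emit:
servo_tool(
  increments=[
    [[3,0,0,0.1,0],[3,0,0,0.1,0]],
  ],
)

```text
t: 11.75
tool_pos: [0.4561, 0.1011, 0.0433]
tool_rot: [2.099, 2.335, 0.002]
contact_force: [0.2, 0.0, 1.0]
opening: 0.0374
grip_force: 40.3
```

Emit:
servo_tool(
  increments=[
    [[3,0,0,0.1,0],[3,0,0,0.1,0]],
  ],
)

```text
t: 11.95
tool_pos: [0.4562, 0.1012, 0.0433]
tool_rot: [2.099, 2.336, 0.001]
contact_force: [-2.1, -1.1, 7.4]
opening: 0.0373
grip_force: 40.9
```

Emit:
servo_tool(
  increments=[
    [[5.8,0,0,0,0],[6,0,0,0,0],[6.2,0,0,0,0],[6.4,0,0,0,0]],
  ],
)

```text
t: 12.35
tool_pos: [0.455, 0.1012, 0.0412]
tool_rot: [-2.1, -2.336, 0.0]
contact_force: [-0.4, -0.0, -0.2]
opening: 0.064
grip_force: 0.0
```

Emit:
servo_tool(
  increments=[
    [[6,0,0,-4,0],[6,0,0,-8.5,0],[6,0,0,-8.5,0]],
  ],
)

```text
t: 12.65
tool_pos: [0.4596, 0.1016, 0.1332]
tool_rot: [2.094, 2.33, 0.014]
contact_force: [0.8, -0.3, 0.5]
opening: 0.06
grip_force: 0.0
```

```bash
python3 - <<'E'
from h import *
go(.601,.012,.13,14.6)
E
```

```text
inc [-10.41  13.1    0.5 ] turn -8.49 yaw 6.11 t 12.65 q6 -0.05 pos [0.4596 0.1016 0.1332] tilt [ 1.280e-02  8.000e-04 -9.999e-01]
```

Emit:
servo_tool(
  increments=[
    [[6,-3,4,0,-3],[6,-6,8,0,-6],[6,-9,12,0,-8.5],[6,-10.3,13.5,0,-8.5],[6,-10.3,13.5,0,-8.5]],
  ],
)

```text
t: 13.15
tool_pos: [0.602, 0.0114, 0.1256]
tool_rot: [1.924, 2.483, -0.0]
contact_force: [-0.7, -0.1, 0.6]
opening: 0.0599
grip_force: 0.0
```

Emit:
servo_tool(
  increments=[
    [[6,0,0,0,0],[6,0,0,0,0]],
  ],
)

```text
t: 13.35
tool_pos: [0.5991, 0.014, 0.1255]
tool_rot: [-1.919, -2.485, 0.001]
contact_force: [-0.5, -0.4, 0.0]
opening: 0.0601
grip_force: 0.0
```

```bash
python3 - <<'E'
from h import *
go(.601,.012,.03,14.6)
i,K,C=cam('wrist')
print(proj(K,C,[.601,.012,.065]),proj(K,C,[.601,.012,.042]),proj(K,C,[.601,.012,.0]))
save(i,'w6.png',1.0)
E
```

```text
inc [-0.25  0.15  9.55] turn 0.04 yaw 14.64 t 13.35 q6 -0.36 pos [0.5991 0.014  0.1255] tilt [-1.6e-03  4.0e-04 -1.0e+00]
[[249.19042763 223.01389163]] [[249.00984139 210.52821272]] [[248.76015311 193.26483907]]
```

View pics/w6.png

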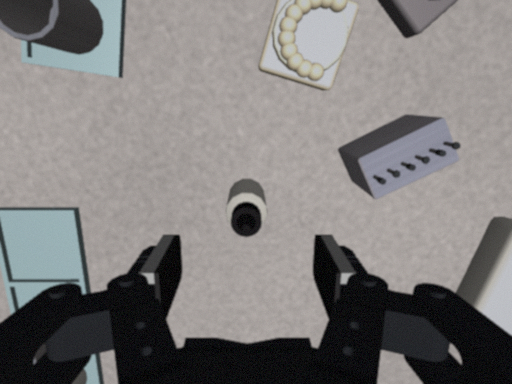

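```bash
python3 - <<'E'
from h import *
i,K,C=cam('wrist')
p=np.array([ray(K,C,u,.05)[:2] for u in((360,160),(442,118),(460,160),(377,197))]);print(p.round(4),p.mean(0))
a=(p[1]-p[0]+p[2]-p[3])/2;b=(p[3]-p[0]+p[2]-p[1])/2
print(np.linalg.norm(a),np.linalg.norm(b),np.degrees(np.arctan2(a[1],a[0])),np.degrees(np.arctan2(b[1],b[0])))
E
```

```text
[[0.6574 0.0629]
 [0.6956 0.0987]
 [0.7162 0.0783]
 [0.6757 0.0435]] [0.68620549 0.07083471]
0.0528072350096232 0.027833336685989547 41.87445497500103 -45.70351432084681
```

Emit:
servo_tool(
  increments=[
    [[6,-0.2,0,4.5,0],[6,-0.2,0,9.4,0],[6,-0.2,0,9.4,0],[4,-0.2,0,9.4,0],[2,-0.2,0,9.4,0]],
  ],
  newtons=30,
)

```text
t: 13.95
tool_pos: [0.6027, 0.0113, 0.0354]
tool_rot: [1.918, 2.483, 0.004]
contact_force: [-0.3, 0.4, 0.1]
opening: 0.0316
grip_force: 0.1
```

Emit:
servo_tool(
  increments=[
    [[2,0,0,0,0],[2,0,0,0,0],[2,0,0,0,0]],
  ],
)

```text
t: 14.25
tool_pos: [0.6032, 0.0111, 0.0357]
tool_rot: [1.918, 2.482, 0.005]
contact_force: [-1.0, 0.2, 6.8]
opening: 0.027
grip_force: 30.1
```

Emit:
servo_tool(
  increments=[
    [[2,0,0,-5,0],[2,0,0,-9.7,0],[2,0,0,-10,0]],
  ],
)

```text
t: 14.55
tool_pos: [0.606, 0.0108, 0.1418]
tool_rot: [1.913, 2.475, 0.013]
contact_force: [0.9, -0.1, 0.4]
opening: 0.0271
grip_force: 30.0
```

```bash
python3 - <<'E'
from h import *
go(.4503,-.073,.135,14.6)
E
```

```text
inc [ -4.18 -17.18   0.45] turn 0.01 yaw 14.61 t 14.55 q6 -0.36 pos [0.606  0.0108 0.1418] tilt [ 0.0155 -0.0016 -0.9999]
```

Emit:
servo_tool(
  increments=[
    [[2,-1.2,-4.7,0,0],[2,-2.4,-9.4,0,0],[2,-3.6,-14,0,0],[2,-4.1,-16.9,0,0],[2,-4.1,-16.9,0,0]],
  ],
)

```text
t: 15.05
tool_pos: [0.4449, -0.0719, 0.1316]
tool_rot: [-1.924, -2.483, 0.001]
contact_force: [0.1, 0.6, -1.2]
opening: 0.0267
grip_force: 30.0
```

Emit:
servo_tool(
  increments=[
    [[2,0,0,0,0],[2,0,0,0,0]],
  ],
)

```text
t: 15.25
tool_pos: [0.4486, -0.071, 0.1329]
tool_rot: [1.92, 2.485, 0.001]
contact_force: [-0.7, 0.3, -0.1]
opening: 0.0268
grip_force: 30.0
```

```bash
python3 - <<'E'
from h import *
go(.4503,-.073,.039,14.6)
E
```

```text
inc [-0.24  0.1   9.39] turn 0.02 yaw 14.62 t 15.25 q6 -0.58 pos [ 0.4486 -0.071   0.1329] tilt [ 1.4e-03 -2.0e-04 -1.0e+00]
```

Emit:
servo_tool(
  increments=[
    [[2,-0.2,0.1,4.5,0],[2,-0.2,0.1,8.2,0],[2,-0.2,0.1,9.1,0],[2,-0.2,0.1,9.3,0],[2,-0.2,0.1,9.4,0]],
  ],
)

```text
t: 15.75
tool_pos: [0.4503, -0.0726, 0.039]
tool_rot: [1.92, 2.486, 0.0]
contact_force: [-0.0, -1.0, -1.1]
opening: 0.027
grip_force: 30.0
```

Emit:
servo_tool(
  increments=[
    [[2,0,0,0.1,0],[2,0,0,0.1,0]],
  ],
)

```text
t: 15.95
tool_pos: [0.4503, -0.0728, 0.0385]
tool_rot: [1.92, 2.485, 0.002]
contact_force: [0.7, 1.2, 2.3]
opening: 0.0269
grip_force: 30.3
```

Emit:
servo_tool(
  increments=[
    [[4.5,0,0,0,0],[5,0,0,0,0],[5,0,0,0,0],[5,0,0,0,0]],
  ],
)

```text
t: 16.35
tool_pos: [0.449, -0.0727, 0.0372]
tool_rot: [-1.921, -2.486, 0.0]
contact_force: [-0.1, -0.1, 0.7]
opening: 0.0503
grip_force: 0.0
```

Emit:
servo_tool(
  increments=[
    [[5,0,0,-4.5,0],[5,0,0,-9.5,0],[5,0,0,-9.7,0]],
  ],
)

```text
t: 16.65
tool_pos: [0.4535, -0.0742, 0.1419]
tool_rot: [1.913, 2.476, 0.007]
contact_force: [1.0, -0.3, 0.9]
opening: 0.0496
grip_force: 0.0
```

```bash
python3 - <<'E'
from h import *
go(.68,.0705,.14,-47)
E
```

```text
inc [ 8.29 25.56  0.41] turn 61.61 yaw 14.61 t 16.65 q6 -0.58 pos [ 0.4535 -0.0742  0.1419] tilt [ 0.013  -0.0044 -0.9999]
```

Emit:
servo_tool(
  increments=[
    [[5,1.3,4.3,0,8],[5,2.6,8.6,0,16],[5,4,13,0,24],[5,5.4,17.3,0,32],[5,6.8,21.6,0,40]],
  ],
)

```text
t: 17.15
tool_pos: [0.6423, 0.0487, 0.1335]
tool_rot: [-2.66, -1.671, 0.001]
contact_force: [0.0, -0.5, 0.7]
opening: 0.0502
grip_force: 0.0
```

```bash
python3 - <<'E'
from h import *
go(.684,.0705,.13,-47)
E
```

```text
inc [3.78 2.81 0.35] turn 21.28 yaw -25.72 t 17.15 q6 0.41 pos [0.6423 0.0487 0.1335] tilt [-5.e-04 -2.e-04 -1.e+00]
```

Emit:
servo_tool(
  increments=[
    [[5,3.8,2.8,0,8],[5,3.8,2.8,0,16],[5,3.8,2.8,0,21.3],[5,3.8,2.8,0,21.3],[5,3.8,2.8,0,21.3]],
  ],
)

```text
t: 17.65
tool_pos: [0.6823, 0.0698, 0.1338]
tool_rot: [-2.919, -1.162, 0.001]
contact_force: [-0.2, -0.4, -0.8]
opening: 0.0497
grip_force: 0.0
```

Emit:
servo_tool(
  increments=[
    [[5,0,0,0,0],[5,0,0,0,0]],
  ],
)

```text
t: 17.85
tool_pos: [0.6824, 0.0696, 0.1345]
tool_rot: [2.92, 1.16, 0.0]
contact_force: [0.2, 0.5, -0.0]
opening: 0.0498
grip_force: 0.0
```

```bash
python3 - <<'E'
from h import *
go(.686,.0705,.031,-47)
i,K,C=cam('wrist')
print(proj(K,C,[.686,.0705,.05]))
save(i,'w7.png',1.5)
E
```

```text
inc [ 0.32  0.18 10.35] turn 0.33 yaw -46.67 t 17.85 q6 0.81 pos [0.6824 0.0696 0.1345] tilt [ 3.e-04  0.e+00 -1.e+00]
[[250.44494956 201.8025698 ]]
```

View pics/w7.png

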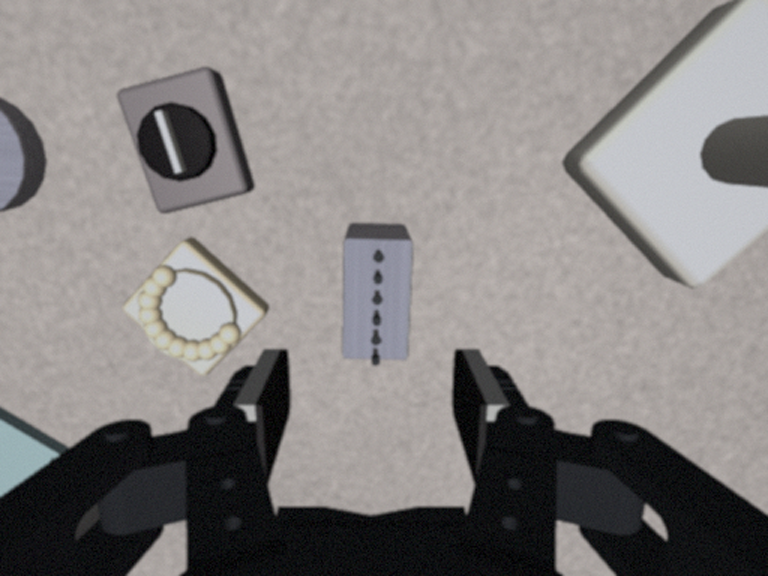

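Emit:
servo_tool(
  increments=[
    [[5,0.4,0.2,4.5,0],[5,0.4,0.2,9,0],[5,0.4,0.2,10,0],[5,0.4,0.2,10,0],[3.5,0.4,0.2,10,0]],
  ],
  newtons=50,
)

```text
t: 18.4
tool_pos: [0.6882, 0.0711, 0.0365]
tool_rot: [2.919, 1.159, 0.004]
contact_force: [0.4, -0.1, 0.8]
opening: 0.0369
grip_force: 0.0
```

Emit:
servo_tool(
  increments=[
    [[2,0,0,0,0],[2,0,0,0,0],[2,0,0,0,0],[2,0,0,0,0]],
  ],
)

```text
t: 18.8
tool_pos: [0.689, 0.0711, 0.0376]
tool_rot: [2.918, 1.158, 0.007]
contact_force: [0.1, -0.2, 5.8]
opening: 0.0293
grip_force: 51.9
```

Emit:
servo_tool(
  increments=[
    [[2,0,0,-5,0],[2,0,0,-9.7,0],[2,0,0,-10,0]],
  ],
)

```text
t: 19.1
tool_pos: [0.6915, 0.0712, 0.1438]
tool_rot: [2.915, 1.157, 0.021]
contact_force: [0.7, -0.1, -1.0]
opening: 0.0292
grip_force: 51.2
```

```bash
python3 - <<'E'
from h import *
go(.4477,.1748,.14,6.1)
E
```

```text
inc [-1.064e+01 -2.426e+01  2.000e-02] turn -52.79 yaw -46.69 t 19.1 q6 0.81 pos [0.6915 0.0712 0.1438] tilt [ 0.0147 -0.     -0.9999]
```

Emit:
servo_tool(
  increments=[
    [[2,-2,-4.4,0,-8],[2,-4,-8.8,0,-16],[2,-6,-13.2,0,-24],[2,-8,-17.6,0,-32],[2,-10,-22,0,-40]],
  ],
)

```text
t: 19.6
tool_pos: [0.4607, 0.163, 0.1333]
tool_rot: [-2.341, -2.093, 0.002]
contact_force: [-0.1, 0.5, -1.6]
opening: 0.0293
grip_force: 51.2
```

```bash
python3 - <<'E'
from h import *
go(.4477,.1748,.135,6.1)
E
```

```text
inc [ 1.03 -1.43 -0.16] turn -12.5 yaw -6.4 t 19.6 q6 0.3 pos [0.4607 0.163  0.1333] tilt [-0.0014 -0.     -1.    ]
```

Emit:
servo_tool(
  increments=[
    [[2,1,-1.2,0,-8],[2,1,-1.2,0,-12.5],[2,1,-1.2,0,-12.5],[2,1,-1.2,0,-12.5],[2,1,-1.2,0,-12.5]],
  ],
)

```text
t: 20.1
tool_pos: [0.4526, 0.1737, 0.1341]
tool_rot: [-2.108, -2.329, 0.0]
contact_force: [0.7, -1.3, -2.5]
opening: 0.0294
grip_force: 51.2
```

```bash
python3 - <<'E'
from h import *
go(.4477,.1748,.041,6.1)
E
```

```text
inc [ 0.16 -0.48  9.31] turn -0.4 yaw 5.7 t 20.1 q6 0.11 pos [0.4526 0.1737 0.1341] tilt [-4.e-04 -1.e-04 -1.e+00]
```

Emit:
servo_tool(
  increments=[
    [[2,0.1,-0.5,4.5,-0.4],[2,0.1,-0.5,8.2,-0.4],[2,0.1,-0.5,9,-0.4],[2,0.1,-0.5,9.2,-0.4],[2,0.1,-0.5,9.3,-0.4]],
  ],
)

```text
t: 20.6
tool_pos: [0.4484, 0.1745, 0.0421]
tool_rot: [2.099, 2.337, 0.002]
contact_force: [0.4, 0.1, -2.6]
opening: 0.0295
grip_force: 51.3
```

Emit:
servo_tool(
  increments=[
    [[2,0,0,0.1,0],[2,0,0,0.1,0]],
  ],
)

```text
t: 20.8
tool_pos: [0.4481, 0.1746, 0.0411]
tool_rot: [2.098, 2.337, 0.002]
contact_force: [0.5, -0.9, -2.0]
opening: 0.0294
grip_force: 51.2
```

Emit:
servo_tool(
  increments=[
    [[2,0,0,0.1,0],[2,0,0,0.15,0],[2,0,0,0.15,0]],
  ],
)

```text
t: 21.1
tool_pos: [0.4482, 0.1746, 0.0406]
tool_rot: [2.097, 2.338, 0.001]
contact_force: [-3.8, -2.0, 6.8]
opening: 0.0293
grip_force: 52.3
```

Emit:
servo_tool(
  increments=[
    [[4.5,0,0,0,0],[5,0,0,0,0],[5,0,0,0,0],[5,0,0,0,0]],
  ],
)

```text
t: 21.5
tool_pos: [0.4474, 0.1745, 0.0388]
tool_rot: [2.098, 2.338, 0.0]
contact_force: [1.7, 0.6, 0.2]
opening: 0.0501
grip_force: 0.0
```

Emit:
servo_tool(
  increments=[
    [[5,0,0,-4.5,0],[5,0,0,-9.5,0],[5,0,0,-14,0],[5,0,0,-18,0],[5,0,0,-18,0]],
  ],
)

```text
t: 22.0
tool_pos: [0.4509, 0.1753, 0.2265]
tool_rot: [2.093, 2.333, 0.017]
contact_force: [0.3, 0.9, 0.8]
opening: 0.0502
grip_force: 0.0
```

Emit:
servo_tool(
  increments=[
    [[5,0,5,0,0],[5,0,10,0,0],[5,0,15,0,0],[5,0,15,0,0],[5,0,15,0,0]],
  ],
)

```text
t: 22.5
tool_pos: [0.5965, 0.1905, 0.2162]
tool_rot: [-2.097, -2.336, 0.005]
contact_force: [-0.5, 0.3, 0.9]
opening: 0.0503
grip_force: 0.0
```

```bash
python3 - <<'E'
from h import *
a,K,C=cam('side'); b,K2,C2=cam('scene')
x=a[130:360,150:350]; y=b[100:280,150:430]
f=lambda i,h:cv2.resize(i,(int(i.shape[1]*h/i.shape[0]),h),interpolation=cv2.INTER_CUBIC)
c=np.vstack([np.pad(f(x,345),((0,0),(0,200),(0,0))),f(y,250)[:, :].copy() if 0 else np.pad(f(y,250),((0,0),(0,300+200-388),(0,0)))]) if f(x,345).shape[1]==300 else None
save(c,'fin.png',1.0)
print(ctrl.get_obs()['t'])
E
```

```text
22.6
```

View pics/fin.png

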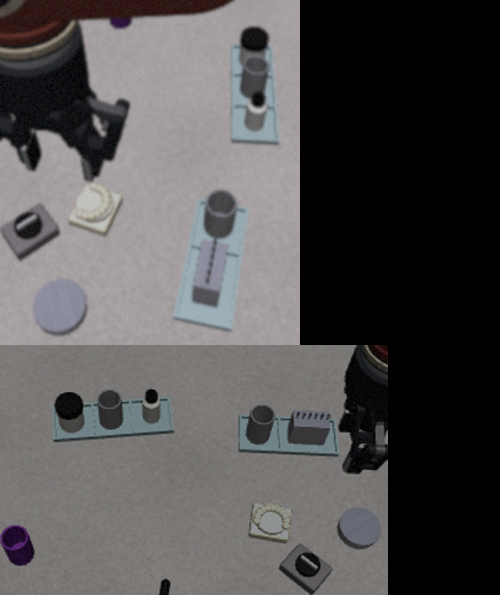

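The picture shows all five parts upright in the right pockets (jar, beaker and bottle at fin.png (69,408), (110,410), (151,406); beaker and burs at (261,425), (310,428)). The cast, tin and timer have not moved.

```bash
python3 -c "
from station import ctrl
print(ctrl.finish_job())"
```

```text
the job is handed in; nothing more can be done
None
```

Both trays are made up and the job was handed in at about 22.6 s: the last pictures show every part upright in its pocket and the cast, tin and timer in place, but the hand-in returned no verdict.

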